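Move the hanging parts caddy from the low to the tall bracket

ROBOT

A 7-joint arm with a two-finger parallel gripper is mounted at the origin on the work surface; the furniture and walls round the work are solid. World frame = base frame: x ahead of the robot, y to its left, z up, the work surface at z = 0. Lengths are in m, angles in rad, forces in N, time in s.
With the tool pointing down it reaches from about 0.425 to 0.925 m from the base axis. Payload 6.8 kg.
Tool frame: the origin (TCP) lies between the finger pads; the fingertips stand 22 mm ahead of it and the grasp point (between the pads) lies 3 mm ahead of it; z points along the fingers, y is the direction in which the jaws open and shut (so a half turn about z gives the same grasp; the last joint's range is limited). The gripper opens to 85 mm and grips with 20 to 120 N. Pads are 22 mm wide; open, the fingers measure 114 mm over their backs; the gripper's body (76 mm by 85 mm) begins 54 mm behind the grasp point. The pads swing forward as they close: fully open they stand 13 mm farther back than shut.
Start: joints at [-1.393, 0.477, 0.022, 1.555, -0.011, 1.109, -0.083], TCP at [0.19, 0.648, 0.253] pointing down, gripper open.
Joint ranges: [-2.96, 2.96], [-0.34, 2.1], [-1.41, 1.46], [0.24, 2.44], [-1.37, 4.51], [0.17, 1.92], [-2.96, 2.96]. Speed limits (rad/s): [2.39, 2.39, 3.14, 3.14, 3.14, 3.14, 3.14].

INTERFACE

Orientations are given as a unit quaternion [w, x, y, z].
In Python, from station import bot gives the robot as it stands. The module is installed in compiled form; this text tells all that it offers.
- The arm moves only by the tool drive_tool, never from a script. Its argument "series" is one flat list of numbers, 7 for each row, row after row: the opening, from -1 (shut) to 1 (fully open), then the shift along the tool's x, y, z in mm, then the turn, a rotation vector about the tool's x, y, z in rad. In form: [jaw, x, y, z, wx, wy, wz, jaw, x, y, z, wx, wy, wz, ...]. A call has 1 to 12 rows; each row shifts and turns the commanded pose from where the row before left it, along the tool's axes as they then stand; what a row does not reach is not made up. A row lasts 1/8 s, in which the tool goes at most 62.5 mm and 10.7 degrees, less where a joint would pass 70% of its speed; a pose out of reach is approached as far as the arm can. A call with a gripper value outside its range is refused whole. The fingers move at their own pace and stop on an object; "force" is the grip in N (left out, the last holds). Time passes only in rows, so rows that do not move let the fingers close. It gives the time, the measured TCP pose, the force and the opening at its end, in the units of the state.
- bot.get_obs(): the state, without advancing time (a new reading comes with each control period).
- bot.read_camera(name): name is "scene" or "top" or "wrist"; returns a dict with "pixels" (420x560x3 uint8, blue, green, red), "camera_matrix" (3x3 intrinsics, pixels), "rvec" (rotation vector, rad) and "tvec" (3), from world to camera coordinates, as OpenCV has them. Camera axes: x right, y down, z forward; pixel columns grow to the right and rows downward; lengths in m; the calibration is good to about 2 mm. A picture is of the moment at which its call begins. There is no depth.
- bot.hand_in(): hands the job in, once; it reports no verdict.
The state is a dict: "t": time; "q": joint angles; "joint_vel": joint speeds; "joint_torque": joint torques, N m; "eef_pos": TCP position; "tool_rot": TCP orientation; "contact_force": force on the tool from outside, world axes, zero at the start; "torque": the same for the moment, N m; "gripper_width": opening from 0.0 (shut) to 1.0 (fully open).
Only numpy, scipy, OpenCV 4.12 (cv2) and the standard library are available. Lean on these libraries where they do the work, as an engineer would, in place of code of your own. Each camera call takes 0.05 s, during which the arm holds its last target. There are 200 camera calls.

TASK

The small wooden caddy of bolts hangs on the lowest of the three two-pronged bracket stands, where it is in the way. Lift it by its grip and hang it on the tallest stand, its bar lying in the trough of both prongs, and let go. Keep it level, do not set it down on the way, and keep it off the middle-height stand.

Things in the scene. Friction and masses are not known exactly. Their poses are not given: they have to be found in the camera images.
- caddy_grip (a point): Centre, half-way up, of the caddy's grip: a darker wooden block 18 (x) x 44 (y) x 22 (z) mm round the middle of a steel bar 12 mm thick that runs along y through both end plates. Plates: 74 mm apart inside, 84 mm outside, 34 mm wide in x, top 17 mm above this point. The tray's rim is 50 mm and its underside 85 mm below this point.
- caddy: Loose open wooden caddy, about 0.4 kg with two loose bolts in it; origin at the centre of its underside, z up; tray 80 (x) x 84 (y) x 35 mm. Its bar sticks out through the end plates to end discs (20 mm across) whose inner faces are 70 mm from the middle; it hangs by the bar between plate and disc, 56 mm either side.
- bracket_low_seat (a point): Seat of the lowest of three like steel stands: middle of its trough, halfway between its prongs, 115 mm above the bench, where the middle of the caddy's bar axis belongs when hung. x points to the post (a cross-piece 77 to 93 mm behind the seat reaches 16 mm above it), y along the hung bar, z up. The caddy starts here.
- bracket_mid_seat (a point): Seat of the middle-height of three like steel stands: middle of its trough, halfway between its prongs, 160 mm above the bench, where the middle of the caddy's bar axis belongs when hung. x points to the post (a cross-piece 77 to 93 mm behind the seat reaches 16 mm above it), y along the hung bar, z up. Stays empty.
- bracket_tall_seat (a point): Seat of the tallest of three like steel stands: middle of its trough, halfway between its prongs, 210 mm above the bench, where the middle of the caddy's bar axis belongs when hung. x points to the post (a cross-piece 77 to 93 mm behind the seat reaches 16 mm above it), y along the hung bar, z up. Target.
- bracket_mid: Middle-height stand, fixed; origin on the bench below its seat, same axes. On every stand two round J-shaped prongs 10 mm thick, 112 mm apart between centres, run to -x, dip into a level trough 36 mm long centred on the seat and turn up into tips: 20 mm above the seat point, 27 to 41 mm in front of it.

How it is judged:
By the outcome, as a careful person would: the job done as asked, in the order asked, and still so for the second after the job is handed in, with the robot touching nothing.
It also fails if it takes over 45 s, if anything falls off the work surface, if the arm or the gripper's body presses on something with over 40 N, if the wrist force passes 120 N, or if a joint passes its speed limit or range.

## Working session

There is one attempt and no reset: what is moved stays moved. The work goes in short steps, Python scripts to look and compute and a tool call to move; the robot and the scene stay as the last step left them, time stands still between calls to the robot, and variables do not carry over. Pictures are saved under pics/ and viewed, about 8 in all and at most 12, crops included, and the job is handed in when it is done.

Besides the shell and the picture viewer there is one more tool, called after "Emit:" as name(argument=value, ...) on one line, values as JSON. drive_tool: Moves the arm, as the interface text tells. Its arguments: {"type":"object","properties":{"series":{"type":"array"},"force":{"type":"number"}},"required":["series"]}

```bash
mkdir -p pics
cat > h.py <<'E'
import numpy as np, cv2, pickle
from station import bot
def snap(n,fn):
    c=bot.read_camera(n); cv2.imwrite(f'pics/{fn}.png',c['pixels']); pickle.dump(c,open(f'pics/{fn}.pkl','wb')); return c
def load(fn): return pickle.load(open(f'pics/{fn}.pkl','rb'))
def ray(c,u,v):
    R=cv2.Rodrigues(np.array(c['rvec'],float))[0]; t=np.array(c['tvec'],float).ravel()
    d=R.T@np.linalg.inv(c['camera_matrix'])@[u,v,1]; return -R.T@t,d
def onz(c,u,v,z):
    o,d=ray(c,u,v); return o+d*(z-o[2])/d[2]
def proj(c,P): return cv2.projectPoints(np.array(P,float).reshape(-1,3),np.array(c['rvec'],float),np.array(c['tvec'],float),np.array(c['camera_matrix'],float),None)[0].reshape(-1,2)
def tri(c1,p1,c2,p2):
    o1,d1=ray(c1,*p1);o2,d2=ray(c2,*p2); s=np.linalg.lstsq(np.c_[d1,-d2],o2-o1,rcond=None)[0]
    a=o1+s[0]*d1;b=o2+s[1]*d2; return (a+b)/2,np.linalg.norm(a-b)
E
python3 - <<'E'
from h import *
for n in ['scene','top']:
    c=snap(n,n+'0'); o,d=ray(c,280,210); print(n,o.round(3),(d/np.linalg.norm(d)).round(3))
s=bot.get_obs(); print(s)
E
```

```text
scene [ 0.224 -0.271  0.82 ] [ 0.285  0.525 -0.802]
top [0.333 0.211 0.981] [ 0.135 -0.042 -0.99 ]
{'t': 0.1, 'q': array([-1.39309901,  0.47769236,  0.02237635,  1.55634656, -0.01153284,
        1.10930661, -0.08309927]), 'joint_vel': array([ 0.00179518, -0.00160948, -0.00063974, -0.00318516,  0.00048731,
        0.00027584, -0.00023575]), 'joint_torque': array([ 4.57763497e-03, -5.97762930e+01,  1.61358386e+00, -2.81955045e+01,
        1.27685085e-02,  5.04531810e-03,  1.88757554e-05]), 'eef_pos': array([0.19017683, 0.64713772, 0.25244291]), 'tool_rot': array([-6.42990631e-05,  1.42424537e-01,  9.89805330e-01, -8.09730103e-04]), 'contact_force': array([0.44142592, 0.02591209, 0.28626964]), 'torque': array([ 0.01608445,  0.00786806, -0.02348583]), 'gripper_width': 0.9994372382996156}
```

View pics/scene0.png

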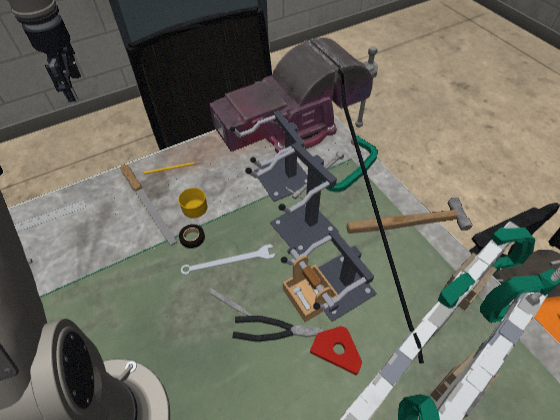

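View pics/top0.png

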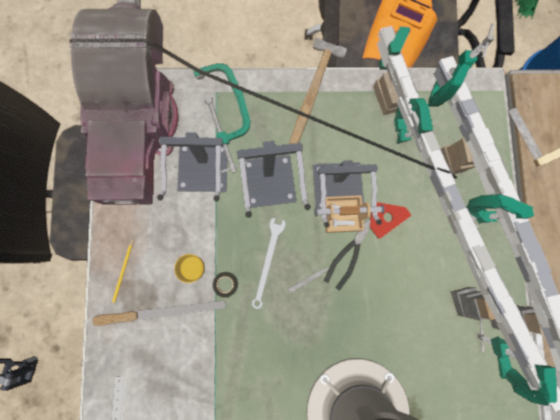

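The scene view shows three stands in a row. The caddy hangs on the right one (scene about (310,285), top (345,210)). A black cable runs from the vise to the white rack on the right. I'll enlarge the stands next.

Run:
```python
from h import *
t=load('top0');s=load('scene0')
a=cv2.resize(t['pixels'][120:245,145:395],None,fx=3.2,fy=3.2,interpolation=cv2.INTER_CUBIC)
cv2.imwrite('pics/tc.png',a)
b=cv2.resize(s['pixels'][100:325,220:390],None,fx=2.6,fy=2.6,interpolation=cv2.INTER_CUBIC)
cv2.imwrite('pics/sc.png',b)
# cable: plane of top-view line intersected with rays of scene line
o,d1=ray(t,165,48);_,d2=ray(t,455,175);n=np.cross(d1,d2)
for f in np.linspace(0,1,6):
    u,v=340+80*f,70+290*f
    p,d=ray(s,u,v);print((p+d*(n@(o-p))/(n@d)).round(3))
```

```text
[0.765 0.408 0.233]
[0.686 0.231 0.222]
[0.623 0.088 0.213]
[ 0.571 -0.029  0.206]
[ 0.527 -0.127  0.2  ]
[ 0.49  -0.21   0.195]
```

View pics/tc.png

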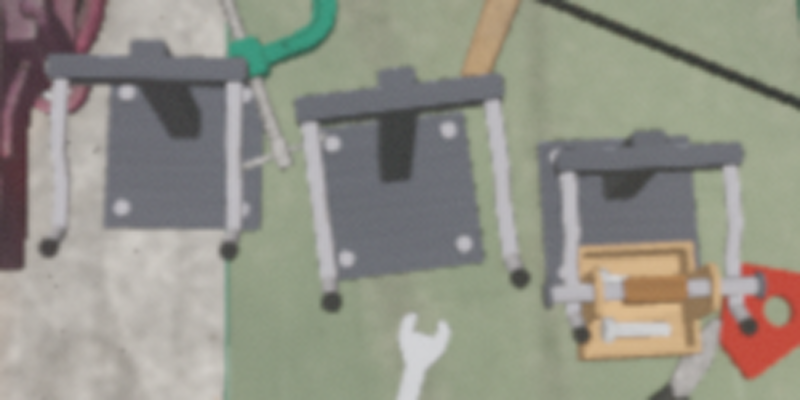

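View pics/sc.png

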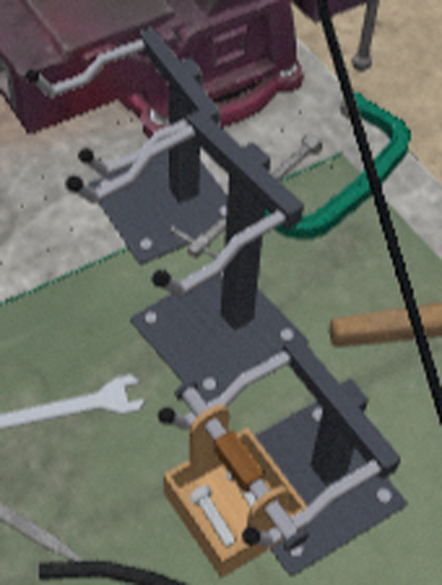

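```bash
cat > m.py <<'E'
from h import *
t=load('top0');s=load('scene0')
T=lambda u,v:((u+.5)/3.2-.5+145,(v+.5)/3.2-.5+120); S=lambda u,v:((u+.5)/2.6-.5+220,(v+.5)/2.6-.5+100)
for n,a,b in [('L',((48,247),(229,250)),((33,77),(86,156))),('C',((331,301),(519,277)),((75,184),(162,280))),('R',((582,335),(748,326)),((167,415),(252,537)))]:
    P=[]
    for x,y in zip(a,b):
        p,e=tri(t,T(*x),s,S(*y)); P.append(p); print(n,p.round(4),'gap',e.round(4))
    d=P[0]-P[1]; print('  span',np.linalg.norm(d).round(4),'yaw of y axis',np.degrees(np.arctan2(-d[0],d[1])).round(1))
# cross-piece ends (top edge)
g=[T(688,289),S(240,458)]
p,e=tri(t,g[0],s,g[1]);print('grip top',p.round(4),e)
for n,a,b in [('disc+y',(558,293),(188,392)),('disc-y',(760,284),(291,530))]:
    p,e=tri(t,T(*a),s,S(*b));print(n,p.round(4),e)
E
python3 m.py
```

```text
L [0.4753 0.42   0.1661] gap 0.0011
L [0.4711 0.3056 0.1691] gap 0.0007
  span 0.1145 yaw of y axis -2.1
C [0.4314 0.2395 0.2189] gap 0.0009
C [0.4443 0.1273 0.2173] gap 0.0008
  span 0.1129 yaw of y axis 6.6
R [0.4184 0.0762 0.1247] gap 0.0014
R [ 0.4227 -0.0365  0.1214] gap 0.0008
  span 0.1128 yaw of y axis 2.2
grip top [0.4429 0.0094 0.1454] 0.004017272958088024
disc+y [0.4467 0.0903 0.1151] 0.0015296965726494989
disc-y [ 0.4502 -0.0459  0.1217] 0.0011179503134929488
```

The middle-positioned stand is the tall one: its tips measure z≈0.218, against 0.168 and 0.123 for the others. Span and gaps are consistent with the given sizes. Next I plan the approach, above all stands.

```bash
cat > plan.py <<'E'
from h import *
from scipy.spatial.transform import Rotation as Ro
def plan(wps):
    "wps: (pos, yaw deg of tool y, rows, jaw); prints rows in tool axes, rounded, tracking the rounded pose"
    s=bot.get_obs(); q=s['tool_rot']; p=s['eef_pos'].copy(); R=Ro.from_quat([*q[1:],q[0]])
    print('t',s['t'],'p',p.round(4),'yawy',np.degrees(np.arctan2(*R.as_matrix()[[1,0],1])).round(2),'F',s['contact_force'].round(1),'w',s['gripper_width'])
    for P,yaw,n,jaw in wps:
        y=np.radians(yaw); Y=np.array([np.cos(y),np.sin(y),0]); Z=np.array([0,0,-1.]); G=Ro.from_matrix(np.c_[np.cross(Y,Z),Y,Z])
        for k in range(n,0,-1):
            d=(R.inv().apply(np.array(P)-p)*1e3/k).round(1 if n<5 else 0); w=((R.inv()*G).as_rotvec()/k).round(3)
            print([jaw,*d.tolist(),*w.tolist()]); p=p+R.apply(d/1e3); R=R*Ro.from_rotvec(w)
E
python3 - <<'E'
from plan import *
plan([((.19,.648,.36),73.6,4,1),((.40,.30,.36),37,11,1),((.45,.021,.36),2,9,1)])
E
```

```text
t 0.1 p [0.1902 0.6471 0.2524] yawy 73.62 F [0.4 0.  0.3] w 0.9994372382996156
[1, 0.1, 0.2, -26.9, -0.0, 0.0, 0.0]
[1, 0.1, 0.1, -26.9, -0.001, 0.0, 0.0]
[1, 0.1, 0.2, -26.9, -0.0, 0.0, 0.0]
[1, 0.1, 0.2, -26.9, -0.001, 0.0, 0.0]
[1, -27.0, -25.0, -0.0, 0.0, -0.0, 0.058]
[1, -29.0, -23.0, -0.0, 0.0, -0.0, 0.058]
[1, -30.0, -22.0, -0.0, 0.0, -0.0, 0.058]
[1, -31.0, -20.0, -0.0, 0.0, -0.0, 0.058]
[1, -32.0, -18.0, -0.0, 0.0, -0.0, 0.058]
[1, -33.0, -16.0, -0.0, 0.0, -0.0, 0.058]
[1, -34.0, -14.0, -0.0, 0.0, -0.0, 0.058]
[1, -35.0, -12.0, -0.0, 0.0, -0.0, 0.058]
[1, -36.0, -10.0, -0.0, 0.0, -0.0, 0.058]
[1, -36.0, -8.0, -0.0, 0.0, -0.0, 0.059]
[1, -37.0, -6.0, -0.0, 0.0, -0.0, 0.058]
[1, -28.0, -14.0, -0.0, 0.0, -0.0, 0.068]
[1, -29.0, -12.0, -0.0, 0.0, -0.0, 0.068]
[1, -30.0, -10.0, -0.0, 0.0, -0.0, 0.068]
[1, -30.0, -8.0, -0.0, 0.0, -0.0, 0.068]
[1, -31.0, -6.0, -0.0, 0.0, -0.0, 0.068]
[1, -31.0, -4.0, -0.0, 0.0, -0.0, 0.068]
[1, -32.0, -2.0, -0.0, 0.0, -0.0, 0.068]
[1, -32.0, -1.0, -0.0, 0.0, -0.0, 0.068]
[1, -31.0, 2.0, -0.0, 0.0, -0.0, 0.067]
```

Emit:
drive_tool(series=[1,0,0,-27,0,0,0,1,0,0,-27,0,0,0,1,0,0,-27,0,0,0,1,0,0,-27,0,0,0,1,-27,-25,0,0,0,0.058,1,-29,-23,0,0,0,0.058,1,-30,-22,0,0,0,0.058,1,-31,-20,0,0,0,0.058,1,-32,-18,0,0,0,0.058,1,-33,-16,0,0,0,0.058,1,-34,-14,0,0,0,0.058,1,-35,-12,0,0,0,0.058])

```text
t: 1.6
eef_pos: [0.3438, 0.3934, 0.3612]
tool_rot: [-0.0, 0.368, 0.93, -0.0]
contact_force: [-0.5, 0.4, -0.0]
gripper_width: 0.998
```

Emit:
drive_tool(series=[1,-36,-10,0,0,0,0.058,1,-36,-8,0,0,0,0.058,1,-37,-6,0,0,0,0.058,1,-28,-14,0,0,0,0.068,1,-29,-12,0,0,0,0.068,1,-30,-10,0,0,0,0.068,1,-30,-8,0,0,0,0.068,1,-31,-6,0,0,0,0.068,1,-31,-4,0,0,0,0.068,1,-32,-2,0,0,0,0.068,1,-32,-1,0,0,0,0.068,1,-31,2,0,0,0,0.067])

```text
t: 3.1
eef_pos: [0.4508, 0.0185, 0.3613]
tool_rot: [-0.0, 0.696, 0.718, 0.0]
contact_force: [0.2, 0.4, -0.5]
gripper_width: 1.004
```

Run:
```python
from plan import *
c=snap('wrist','w1'); plan([])
o,d=ray(c,280,210);print(o.round(3),d.round(3)); print(bot.get_obs()['q'].round(3))
print(proj(c,[[.4485,.022,.126],[.455,.021,.115],[.4467,.0903,.115],[.4502,-.0459,.115]]).round(0))
```

```text
t 3.15 p [0.4513 0.0142 0.3615] yawy 1.35 F [-0.  -2.8 -0.6] w 1.001299216598676
[0.446 0.1   0.483] [-0.004 -0.31  -0.951]
[-0.757 -0.031  0.583  1.946  0.02   1.221 -0.157]
[[284. 179.]
 [290. 178.]
 [284. 117.]
 [284. 230.]]
```

View pics/w1.png

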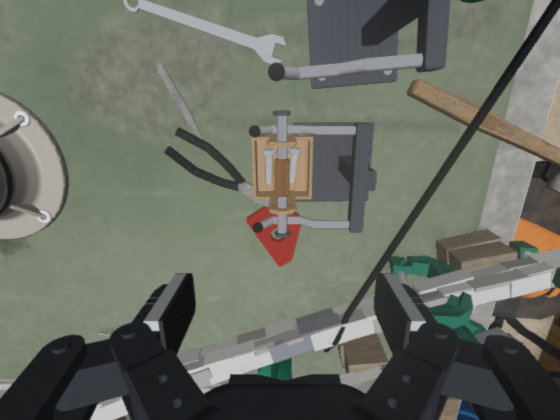

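The wrist view shows the grip at about (283,178), within 1–2 px of my prediction. The bar runs from (282,113) to (282,236), clear between the prongs. I'll refine it by colour and plan the descent.

Run:
```python
from plan import *
c=load('w1'); hsv=cv2.cvtColor(c['pixels'],cv2.COLOR_BGR2HSV)
sub=hsv[155:205,268:298]; m=cv2.inRange(sub,(5,110,60),(20,255,165))
n,l,st,ce=cv2.connectedComponentsWithStats(m); i=1+st[1:,4].argmax(); print(st[i],ce[i]+[268,155])
u,v=ce[i]+[268,155]; print('grip',onz(c,u,v,.126))
e=np.array([onz(c,282.5,114,.119),onz(c,282.5,234,.119)]);print(e,np.linalg.norm(e[0]-e[1]))
plan([])
G=[.448,.021]
```

```text
[  7   5  14  36 479] [281.28810021 177.6868476 ]
grip [0.44519284 0.0230349  0.126     ]
[[ 0.44445298  0.09314087  0.119     ]
 [ 0.44875064 -0.05000114  0.119     ]] 0.14320651917706767
t 3.15 p [0.4513 0.0142 0.3615] yawy 1.35 F [-0.  -2.8 -0.6] w 1.001299216598676
```

Emit:
drive_tool(series=[1,0,0,0,0,0,0,1,0,0,0,0,0,0])

```text
t: 3.4
eef_pos: [0.4506, 0.0213, 0.3612]
tool_rot: [-0.0, 0.694, 0.72, -0.0]
contact_force: [0.8, -0.1, -1.4]
gripper_width: 1.002
```

Run:
```python
from plan import *
plan([((.446,.022,.20),1.7,5,1),((.446,.022,.118),1.7,4,1)])
```

```text
t 3.4 p [0.4506 0.0213 0.3612] yawy 2.12 F [ 0.8 -0.1 -1.4] w 1.0019041233887163
[1, 0.0, -1.0, 32.0, -0.0, -0.0, 0.001]
[1, 0.0, -1.0, 32.0, -0.0, -0.0, 0.002]
[1, 0.0, -1.0, 32.0, -0.0, -0.0, 0.001]
[1, 0.0, -1.0, 33.0, -0.0, -0.0, 0.002]
[1, 1.0, -1.0, 32.0, -0.0, -0.0, 0.001]
[1, -0.0, 0.1, 20.5, -0.0, -0.0, 0.0]
[1, -0.1, 0.1, 20.6, -0.0, -0.0, 0.0]
[1, -0.0, 0.1, 20.5, -0.0, -0.0, 0.0]
[1, -0.1, 0.2, 20.6, -0.0, -0.0, 0.0]
```

Emit:
drive_tool(series=[1,0,-1,32,0,0,0.002,1,0,-1,32,0,0,0.002,1,0,-1,32,0,0,0.002,1,0,-1,33,0,0,0.002,1,1,-1,32,0,0,0,1,0,0,25,0,0,0,1,0,0,22,0,0,0,1,0,0,20,0,0,0,1,0,0,15,0,0,0,1,0,0,0,0,0,0,1,0,0,0,0,0,0])

```text
t: 4.78
eef_pos: [0.446, 0.0218, 0.1187]
tool_rot: [0.0, 0.697, 0.717, 0.0]
contact_force: [-0.4, -0.5, 0.1]
gripper_width: 1.001
```

Run:
```python
from plan import *
c=snap('wrist','w2'); plan([]); print(proj(c,[.446,.022,.126]))
```

```text
t 4.825 p [0.4461 0.0217 0.1189] yawy 1.62 F [-0.  -0.3  0.6] w 1.0000782343797294
[[289.20008722 308.30072803]]
```

View pics/w2.png

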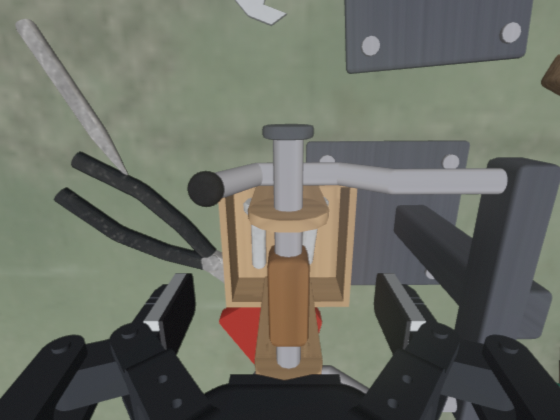

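The grip (u≈289, v 247–343) lies centred between the open fingers, which clear the prongs. I'll check its offset along y, then grip and lift.

Run:
```python
from plan import *
c=load('w2')
for n,u,v,z in [('grip far',289,248,.126),('grip near',289,343,.126),('disc far top',288,127,.125),('prong bend far at bar',288,175,.115),('plate far edge',289,208,.132)]: print(n,onz(c,u,v,z).round(4))
```

```text
grip far [0.445  0.0502 0.126 ]
grip near [0.4465 0.0039 0.126 ]
disc far top [0.4431 0.0967 0.125 ]
prong bend far at bar [0.4438 0.0774 0.115 ]
plate far edge [0.4443 0.0688 0.132 ]
```

Emit:
drive_tool(series=[-1,0,0,0,0,0,0,-1,0,0,0,0,0,0,-1,0,0,0,0,0,0,-1,0,0,0,0,0,0,-1,0,0,0,0,0,0,-1,0,0,0,0,0,0,-1,0,0,0,0,0,0,-1,0,0,0,0,0,0], force=70)

```text
t: 5.82
eef_pos: [0.4466, 0.0216, 0.1187]
tool_rot: [0.001, 0.697, 0.717, 0.001]
contact_force: [4.5, 0.3, 5.2]
gripper_width: 0.197
```

Gripped at about 17 mm opening. The caddy centre is about 5 mm to +y of the TCP, which I'll allow for when placing. Next I lift and cross-check the tall seat against its cross-piece.

Run:
```python
from plan import *
t=load('top0');T=lambda u,v:((u+.5)/3.2-.5+145,(v+.5)/3.2-.5+120)
for n,z,A,B in [('C',.226,(300,110),(502,88)),('R',.131,(556,157),(742,153))]:
    a,b=onz(t,*T(*A),z),onz(t,*T(*B),z); d=a-b; yw=np.arctan2(-d[0],d[1]); m=(a+b)/2
    print(n,m.round(4),np.linalg.norm(d),np.degrees(yw),'seat',(m-.085*np.array([np.cos(yw),np.sin(yw),0])).round(4))
plan([((.446,.0216,.37),1.6,9,-1)])
```

```text
C [0.5519 0.1961 0.226 ] 0.12237645867691285 5.834409759499455 seat [0.4673 0.1874 0.226 ]
R [0.5386 0.0271 0.131 ] 0.1266992905482564 0.6032583616271862 seat [0.4536 0.0262 0.131 ]
t 5.825 p [0.4466 0.0216 0.1187] yawy 1.6 F [4.5 0.3 5.2] w 0.19730980446553684
[-1, 0.0, -0.0, -28.0, 0.0, -0.0, -0.0]
[-1, 0.0, -0.0, -28.0, 0.0, -0.0, -0.0]
[-1, 0.0, -0.0, -28.0, 0.0, -0.0, -0.0]
[-1, 0.0, -0.0, -28.0, 0.0, -0.0, -0.0]
[-1, 0.0, -0.0, -28.0, 0.0, -0.0, -0.0]
[-1, 0.0, -0.0, -28.0, 0.0, -0.0, -0.0]
[-1, 0.0, -0.0, -28.0, 0.001, -0.0, -0.0]
[-1, 0.0, -0.0, -28.0, 0.0, -0.0, -0.0]
[-1, 0.0, -0.0, -27.0, 0.001, -0.0, -0.0]
```

Emit:
drive_tool(series=[-1,0,0,-10,0,0,0,-1,0,0,-20,0,0,0,-1,0,0,-25,0,0,0,-1,0,0,-28,0,0,0,-1,0,0,-28,0,0,0,-1,0,0,-28,0,0,0,-1,0,0,-28,0,0,0,-1,0,0,-28,0,0,0,-1,0,0,-28,0,0,0,-1,0,0,-20,0,0,0,-1,0,0,-8,0,0,0,-1,0,0,0,0,0,0])

```text
t: 7.32
eef_pos: [0.4447, 0.0213, 0.3686]
tool_rot: [-0.001, 0.697, 0.717, -0.001]
contact_force: [-0.3, 0.0, -4.4]
gripper_width: 0.2
```

Run:
```python
from plan import *
c=snap('scene','s2')
o=c['pixels'][80:330,220:420]; cv2.imwrite('pics/s2c.png',cv2.resize(o,None,fx=2.4,fy=2.4,interpolation=cv2.INTER_CUBIC))
y=np.radians(6.3); Y=np.array([-np.sin(y),np.cos(y)])
g=np.array([.470,.187])-.005*Y; print(g)
plan([((*g,.37),6.3,9,-1)])
```

```text
[0.47054867 0.1820302 ]
t 7.375 p [0.4446 0.0214 0.3682] yawy 1.6 F [-0.4 -0.5 -3.9] w 0.20067188394140748
[-1, 18.0, 3.0, -0.0, -0.0, 0.0, -0.009]
[-1, 18.0, 4.0, -0.0, -0.0, 0.0, -0.009]
[-1, 18.0, 4.0, -0.0, -0.0, 0.0, -0.009]
[-1, 18.0, 4.0, -0.0, -0.0, 0.0, -0.009]
[-1, 17.0, 4.0, -0.0, -0.0, 0.0, -0.009]
[-1, 17.0, 4.0, -0.0, -0.001, 0.0, -0.009]
[-1, 18.0, 4.0, -1.0, -0.0, 0.0, -0.009]
[-1, 17.0, 4.0, -0.0, -0.001, 0.0, -0.009]
[-1, 18.0, 5.0, -1.0, -0.0, 0.0, -0.01]
```

View pics/s2c.png

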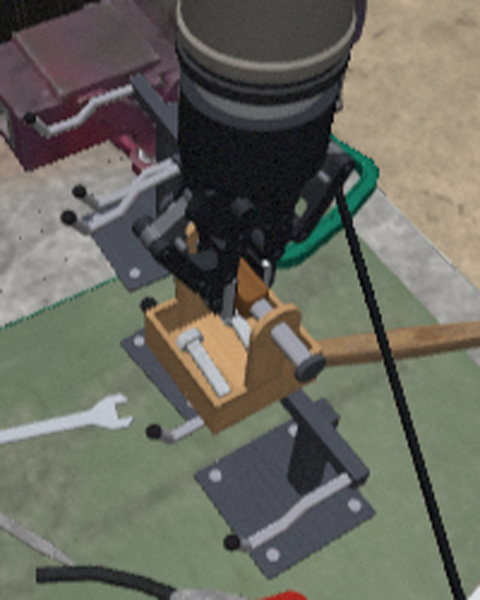

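The caddy is held and level with its bolts inside (weight reads about 4 N). Moving it above the tall stand.

Emit:
drive_tool(series=[-1,8,2,0,0,0,-0.005,-1,16,3,0,0,0,-0.009,-1,18,4,0,0,0,-0.009,-1,20,4,0,0,0,-0.01,-1,20,4,0,0,0,-0.01,-1,20,5,0,0,0,-0.01,-1,20,5,0,0,0,-0.01,-1,16,4,0,0,0,-0.009,-1,12,3,0,0,0,-0.006,-1,8,2,0,0,0,-0.004,-1,0,0,0,0,0,0,-1,0,0,0,0,0,0])

```text
t: 8.88
eef_pos: [0.4713, 0.1808, 0.3693]
tool_rot: [0.0, 0.668, 0.745, -0.0]
contact_force: [0.9, -1.2, -4.7]
gripper_width: 0.202
```

Run:
```python
from plan import *
c=snap('wrist','w3'); plan([])
y=np.radians(6.3); X=np.array([np.cos(y),np.sin(y),0]);Y=np.array([-np.sin(y),np.cos(y),0]);S=np.array([.470,.187,.21])
print('pred tip+y',proj(c,S-.034*X+.056*Y+[0,0,.008]),'tip-y',proj(c,S-.034*X-.056*Y+[0,0,.008]),'cross+y end',proj(c,S+.085*X+.056*Y+[0,0,.016]))
```

```text
t 8.925 p [0.4713 0.1808 0.3694] yawy 6.23 F [-0.9 -0.6 -5.3] w 0.20047873391200022
pred tip+y [[245.73461708 131.79174545]] tip-y [[250.36263397 252.34760502]] cross+y end [[389.8455553  132.42752904]]
```

View pics/w3.png

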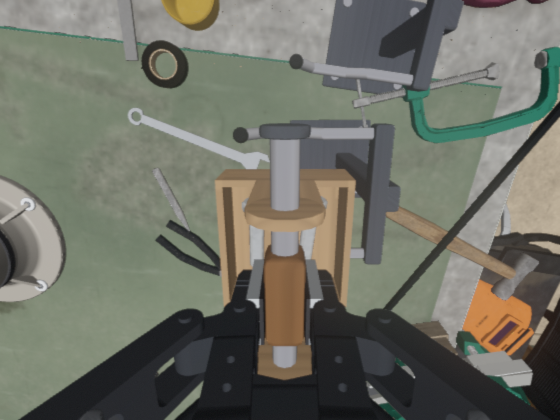

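The tip at (241,135) and cross-piece at about (382,130) sit roughly 5 px left of prediction. The seat is therefore about 4 mm nearer in x (≈0.467, 0.186), and the yaw agrees. I'll correct −4 mm along tool y and descend to just above the seat.

Emit:
drive_tool(series=[-1,0,-4,10,0,0,0,-1,0,0,22,0,0,0,-1,0,0,25,0,0,0,-1,0,0,25,0,0,0,-1,0,0,22,0,0,0,-1,0,0,16,0,0,0,-1,0,0,12,0,0,0,-1,0,0,8,0,0,0,-1,0,0,3,0,0,0,-1,0,0,0,0,0,0,-1,0,0,0,0,0,0])

```text
t: 10.3
eef_pos: [0.4676, 0.1813, 0.2268]
tool_rot: [0.0, 0.667, 0.745, 0.0]
contact_force: [-0.3, -0.3, -3.9]
gripper_width: 0.2
```

Run:
```python
from plan import *
plan([])
a=snap('scene','s4'); b=snap('wrist','w4')
o=cv2.resize(a['pixels'][80:280,220:380],(384,480),interpolation=cv2.INTER_CUBIC); p=cv2.resize(b['pixels'][60:360,140:440],(410,410)); p=cv2.copyMakeBorder(p,0,70,0,0,0)
cv2.imwrite('pics/m4.png',np.hstack([o,p]))
```

```text
t 10.3 p [0.4676 0.1813 0.2268] yawy 6.3 F [-0.3 -0.3 -3.9] w 0.19992033377166848
```

View pics/m4.png

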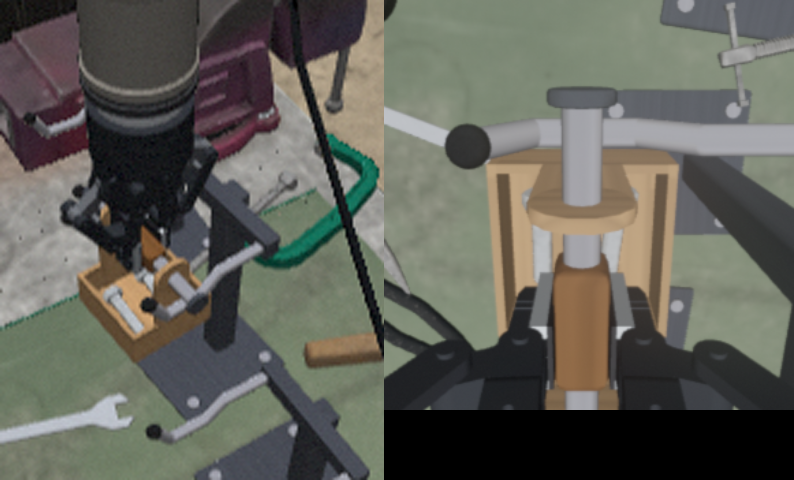

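The bar (u≈583 in the composite) is above the trough (about 540–650), and the prong runs between plate and disc on the visible side. Lowering gently.

Emit:
drive_tool(series=[-1,0,1,4,0,0,0,-1,0,1,3,0,0,0,-1,0,0,3,0,0,0,-1,0,0,2,0,0,0,-1,0,0,0,0,0,0,-1,0,0,0,0,0,0])

```text
t: 11.15
eef_pos: [0.4693, 0.1814, 0.2143]
tool_rot: [0.0, 0.667, 0.745, 0.0]
contact_force: [0.2, 0.4, -4.4]
gripper_width: 0.2
```

Still carrying the full weight, with contact expected about now. I'll take 1 mm steps.

Emit:
drive_tool(series=[-1,0,0,1,0,0,0,-1,0,0,0,0,0,0,-1,0,0,0,0,0,0])

```text
t: 11.52
eef_pos: [0.4694, 0.1814, 0.2138]
tool_rot: [-0.0, 0.667, 0.745, 0.0]
contact_force: [-1.8, -0.2, 4.6]
gripper_width: 0.198
```

Emit:
drive_tool(series=[-1,0,0,1,0,0,0,-1,0,0,0,0,0,0,-1,0,0,0,0,0,0])

```text
t: 11.9
eef_pos: [0.4695, 0.1814, 0.2135]
tool_rot: [-0.0, 0.667, 0.745, 0.0]
contact_force: [-5.6, -2.3, 13.7]
gripper_width: 0.199
```

Contact is at the predicted height. I'll relieve the pressing, open half way, and check.

Emit:
drive_tool(series=[-1,0,0,-1,0,0,0,-1,0,0,-0.4,0,0,0,-0.4,0,0,0,0,0,0,-0.2,0,0,0,0,0,0,0,0,0,0,0,0,0,0.2,0,0,0,0,0,0,0.2,0,0,0,0,0,0,0.2,0,0,0,0,0,0])

```text
t: 12.9
eef_pos: [0.4692, 0.1814, 0.2137]
tool_rot: [-0.0, 0.667, 0.745, 0.0]
contact_force: [-0.9, -0.2, -1.1]
gripper_width: 0.602
```

Run:
```python
from plan import *
plan([])
a=snap('scene','s5'); b=snap('wrist','w5')
o=cv2.resize(a['pixels'][80:280,220:380],(384,480),interpolation=cv2.INTER_CUBIC); p=cv2.resize(b['pixels'][60:360,140:440],(410,410)); p=cv2.copyMakeBorder(p,0,70,0,0,0)
cv2.imwrite('pics/m5.png',np.hstack([o,p]))
```

```text
t 12.9 p [0.4692 0.1814 0.2137] yawy 6.3 F [-0.9 -0.2 -1.1] w 0.6016450802748087
```

View pics/m5.png

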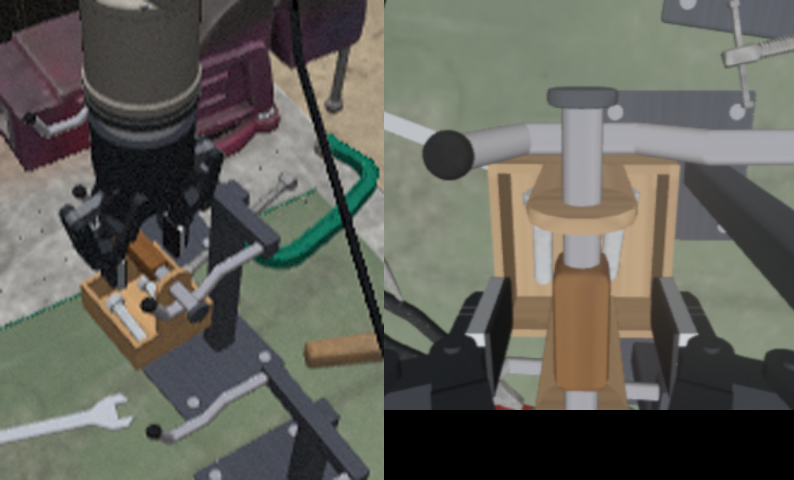

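The fingers are clear of the grip, and the caddy hangs level with its bar in the trough and both bolts inside. Retreating straight up.

Emit:
drive_tool(series=[0.2,0,0,-8,0,0,0,0.2,0,0,-18,0,0,0,0.2,0,0,-25,0,0,0,0.2,0,0,-28,0,0,0,0.2,0,0,-28,0,0,0,0.2,0,0,-25,0,0,0,0.2,0,0,-15,0,0,0,0.2,0,0,-5,0,0,0,0.2,0,0,0,0,0,0,0.2,0,0,0,0,0,0])

```text
t: 14.25
eef_pos: [0.4688, 0.1812, 0.3648]
tool_rot: [-0.0, 0.667, 0.745, -0.001]
contact_force: [-0.5, 0.0, -1.1]
gripper_width: 0.599
```

Run:
```python
from plan import *
plan([])
a=snap('scene','s6'); b=snap('wrist','w6')
o=cv2.resize(a['pixels'][80:280,220:380],(384,480),interpolation=cv2.INTER_CUBIC); p=cv2.resize(b['pixels'][60:360,140:440],(410,410)); p=cv2.copyMakeBorder(p,0,70,0,0,0)
cv2.imwrite('pics/m6.png',np.hstack([o,p]))
```

```text
t 14.25 p [0.4688 0.1812 0.3648] yawy 6.3 F [-0.5  0.  -1.1] w 0.5986219682885354
```

View pics/m6.png

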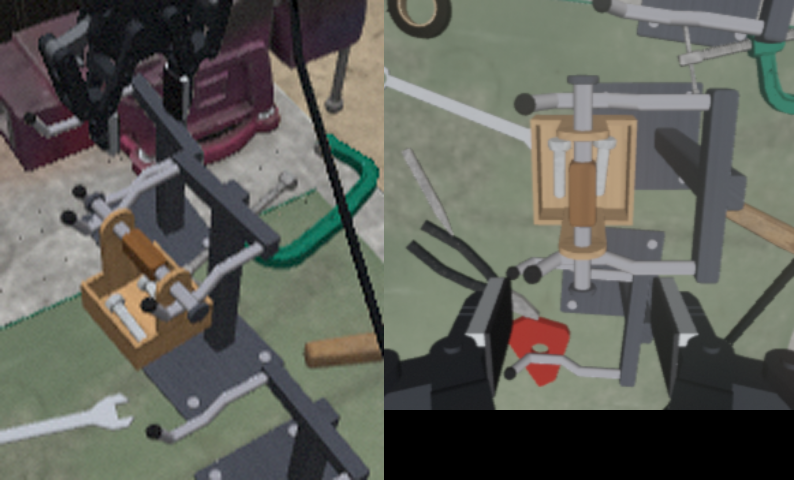

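The bar lies in both troughs, with each prong between plate and disc. The caddy is level, both bolts are in it, and the gripper is clear.

```bash
python3 -c "
from station import bot
print(bot.hand_in())"
```

```text
the job is handed in; nothing more can be done
None
```

The caddy now hangs on the tallest stand and the job is handed in, at about 14.4 s on the robot's clock. I gripped it by its block and lifted it straight up off the lowest stand. I carried it above the tips of the tall stand, lowered it until the bar touched the troughs, let go and backed the gripper up about 150 mm.

**Last checks:** the final scene and wrist pictures show the bar in both troughs, with each prong between plate and disc. The caddy is level and both bolts are in it. The low and middle stands are empty, and the route stayed clear of the middle one. The largest wrist force I read was about 15 N, as the bar touched down. The gripper touches nothing.

**Disagreements:**
- My estimates of the tall seat's x position ranged from 0.465 to 0.472 m. I used about 0.469, well inside the 36 mm trough.
- The grip was about 5 mm off the tool centre along the bar. I allowed for this when placing it.

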